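Cover the two water baths

ROBOT

A 7-joint arm with a two-finger parallel gripper is mounted at the origin on the work surface. World frame = base frame: x ahead of the robot, y to its left, z up, the work surface at z = 0. Lengths are in m, angles in rad, forces in N, time in s.
With the tool pointing down it reaches from about 0.425 to 0.875 m from the base axis. Payload 4.7 kg.
Tool frame: the origin (TCP) lies on the centre line of the jaws, within the pads' length; the fingertips stand 22 mm ahead of it and the grasp point (between the pads) lies 3 mm ahead of it; z points along the fingers, y is the direction in which the jaws open and shut (so a half turn about z gives the same grasp; the last joint's range is limited). The gripper opens to 87 mm and grips with 3 to 60 N. Pads are 19 mm wide; open, the fingers measure 117 mm over their backs; the gripper's body (75 mm by 190 mm) begins 51 mm behind the grasp point.
Start: joints at [-1.19, 0.321, -0.07, 1.45, 0.023, 1.371, -0.057], TCP at [0.233, 0.607, 0.245] pointing down, gripper open.
Joint ranges: [-2.86, 2.86], [-0.3, 2.09], [-1.38, 1.24], [0.06, 2.45], [-1.56, 4.7], [0.09, 2.05], [-2.69, 2.69]. Speed limits (rad/s): [2.57, 2.57, 3.14, 3.14, 3.14, 3.14, 3.14].

INTERFACE

Orientations are given as a rotation vector (axis times angle).
In Python, from bench import ctrl, imaging, close_job, finder gives the robot as it stands. The module is installed in compiled form; this text tells all that it offers.
- The arm moves only by the shell command python3 -m jog 'ROWS' [FORCE]. ROWS is JSON, a list that holds one entry, the list of rows, each a list of 7 numbers: the shift along the tool's x, y, z in cm, then the turn, a rotation vector about the tool's x, y, z in degrees, then the finger opening in cm, from 0 to 8.7. In form: [[[dx, dy, dz, ax, ay, az, claw], ...]]. A call has 1 to 12 rows; each row shifts and turns the commanded pose from where the row before left it, along the tool's axes as they then stand; what a row does not reach is not made up. A row lasts 1/10 s, in which the tool goes at most 50 mm and 8.59 degrees, less where a joint would pass 70% of its speed; a pose out of reach is approached as far as the arm can. A call is refused whole if a number of a shift passes 5 or a number of a turn 8.59, either way. A call with a gripper value outside its range is refused whole. The fingers move at their own pace and stop on an object; FORCE is the grip in N (left out, the last holds). Time passes only in rows, so rows that do not move let the fingers close. It gives the time, the measured TCP pose, the force and the opening at its end, in the units of the state.
- ctrl.get_state(): the state, without advancing time (a new reading comes with each control period).
- imaging.get_image(name): name is "scene" or "top" or "wrist"; returns a dict with "frame" (384x512x3 uint8, red, green, blue), "intrinsics" (3x3 intrinsics, pixels), "pose" (4x4, takes a point from camera to world coordinates). Camera axes: x right, y down, z forward; pixel columns grow to the right and rows downward; lengths in m; the calibration is good to about 2 mm. The wrist camera is an equidistant fisheye: a pixel r from the principal point sees the ray r / f radians off the axis. A picture is of the moment at which its call begins. There is no depth.
- close_job(): hands the job in, once; it reports no verdict.
Trained networks look in the newest picture that a camera, given by its name, has taken for a name from the list of things; names that differ only in an ending like _2 or _b are one class to them, and where a whole thing is asked for, a point or a joint stands for the part that bears it (a point fixed in the world has none). Each returns a list of dicts, best first, with "conf" (0 to 1); they miss things now and then, are a little off and sometimes report something else, mostly with a low value. They report only what shows in the picture. A call takes as long as a camera call. They do not tell look-alikes from the thing itself.
- finder.trace(label, camera): "region" (384x512 bool, what is visible of it) and "point" ([row, column] as shares, 0 to 1, of the picture: columns of its width, rows of its height, amid what is visible of it).
- finder.spot_point(label, camera): "point" ([row, column] as shares, 0 to 1, of the picture: columns of its width, rows of its height: a listed point, or the origin of a listed thing).
The state is a dict: "time": time; "joint_positions": joint angles; "qd": joint speeds; "joint_torque": joint torques, N m; "position": TCP position; "tool_rot": TCP orientation; "ft_force": force on the tool from outside, world axes, zero at the start; "torque": the same for the moment, N m; "grip_width": opening from 0.0 (shut) to 1.0 (fully open).
Only numpy, scipy, OpenCV 4.12 (cv2) and the standard library are available. Lean on these libraries where they do the work, as an engineer would, in place of code of your own. Each camera call takes 0.05 s, during which the arm holds its last target. There are 200 camera calls.

TASK

Cover the two round water baths for the night. On the bath with the wide opening build up the cover in order, each piece flat and centred: first the big ring, then the small ring on it, then the lid with the fat round knob; on the bath with the small opening centre the plate with the tube holes and thin upright rod. Leave the bottle, the beaker and the little jar standing where they are.

Things in the scene. Friction and masses are not known exactly. Their poses are not given: they have to be found in the camera images.
- wide_bath: target: round white water bath with a flat steel top and a wide opening. Top diameter 170 mm, top face 75 mm above the bench, round opening of 100 mm diameter, inner floor 69 mm below the top. Fixed to the bench; origin at the centre of its underside (on the bench), z up; the opening is centred on it. A black dial 30 mm across sticks out 13 mm on its -x side, 34 mm up.
- small_bath: target: round white water bath with a flat steel top and a small opening. Top diameter 150 mm, top face 75 mm above the bench, round opening of 60 mm diameter, inner floor 69 mm below the top. Fixed; origin at the centre of its underside (on the bench), z up; the opening is centred on it. Dial as on the other.
- big_ring: loose flat white plastic ring, lying flat on the bench: outer diameter 136 mm, hole 84 mm (band 26 mm wide), 8 mm thick, about 80 g. Origin at the centre of the hole, at the underside; z up. Can be picked from above across its band, one finger in the hole.
- small_ring: loose flat white plastic ring, lying flat on the bench: outer diameter 112 mm, hole 50 mm (band 31 mm wide), 8 mm thick, about 70 g. Origin at the centre of the hole, at the underside; z up. Can be picked from above across its band, one finger in the hole.
- lid: loose white plastic lid: solid disc 80 mm in diameter and 8 mm thick, with a fat round knob on its centre: neck 18 mm in diameter from 8 to 16 mm height, knob 24 mm in diameter from 16 to 40 mm height. About 60 g. Origin at the centre of its underside, z up.
- tube_plate: loose white plastic plate: disc 84 mm in diameter and 8 mm thick with six dark 13 mm tube holes in a circle of 43 mm diameter, and at its centre a thin upright rod, 12 mm in diameter, from 8 to 52 mm height. About 60 g. Origin at the centre of its underside, z up.
- bottle: bystander: glass bottle with a blue cap, 60 mm in diameter, 120 mm tall, standing loose. Origin at the centre of its underside.
- beaker: bystander: open glass beaker, 60 mm in diameter, 80 mm tall, standing loose. Origin at the centre of its underside.
- jar: bystander: small amber glass jar with a blue cap, 38 mm in diameter, 45 mm tall, standing loose near the middle. Origin at the centre of its underside.
Not all that is in view belongs to the job. What is shaped like the big_ring but yellow is not meant.

How it is judged:
On the way, in this order (a step that is already met when the one before it is completed fails the run):
1. the big ring lies flat and centred on the wide bath (horizontal distance between big_ring and wide_bath below 0.01 m and z of big_ring in the frame of wide_bath between 0.072 and 0.078 m and angle between big_ring's own z axis and vertical below 0.06 rad), for 0.2 s.
2. the small ring lies flat and centred on the big ring (all of step 1 and horizontal distance between small_ring and wide_bath below 0.01 m and z of small_ring in the frame of wide_bath between 0.08 and 0.086 m and angle between small_ring's own z axis and vertical below 0.06 rad), for 0.2 s.
3. the knobbed lid lies flat and centred on the small ring (all of step 2 and horizontal distance between lid and wide_bath below 0.01 m and z of lid in the frame of wide_bath between 0.088 and 0.094 m and angle between lid's own z axis and vertical below 0.06 rad), for 0.2 s.
At the end, for the whole second after the job is handed in: Big ring on the wide bath, small ring on the big ring, knobbed lid on the small ring, tube plate on the small bath: each within 10 mm of its bath's centre line, at its proper height within 3 mm, level within 0.06 rad, released and at rest (all of step 3 and horizontal distance between tube_plate and small_bath below 0.01 m and z of tube_plate in the frame of small_bath between 0.072 and 0.078 m and angle between tube_plate's own z axis and vertical below 0.06 rad and linear speed of each of big_ring, small_ring, lid, tube_plate below 0.01 m/s); the robot touches nothing.
It fails at once if the bottle is pushed more than 40 mm from its place or tipped over (distance of bottle from where it was at the start of the episode above 0.04 m or angle between bottle's own z axis and vertical above 0.4 rad).
It fails at once if the beaker is pushed more than 40 mm from its place or tipped over (distance of beaker from where it was at the start of the episode above 0.04 m or angle between beaker's own z axis and vertical above 0.4 rad).
It fails at once if the jar is pushed more than 40 mm from its place or tipped over (distance of jar from where it was at the start of the episode above 0.04 m or angle between jar's own z axis and vertical above 0.4 rad).
It also fails if it takes over 102 s, if anything falls off the work surface, if the arm or the gripper's body presses on something with over 40 N, if the wrist force passes 120 N, or if a joint passes its speed limit or range.

## Working session

There is one attempt and no reset: what is moved stays moved. The work goes in short steps, Python scripts to look and compute and a shell command to move; the robot and the scene stay as the last step left them, time stands still between calls to the robot, and variables do not carry over. Pictures are saved under pics/ and viewed, about 12 in all and at most 16, crops included, and the job is handed in when it is done.

```bash
mkdir -p pics; cat > h.py <<'E'
import numpy as np, cv2
from scipy.spatial.transform import Rotation as R
from bench import ctrl, imaging, close_job, finder
def ray(im,u,v,wrist=False):
    K=np.array(im['intrinsics']);P=np.array(im['pose'])
    x=(u-K[0,2])/K[0,0];y=(v-K[1,2])/K[1,1]
    if wrist:
        t=np.hypot(x,y);d=np.array([x/t*np.sin(t),y/t*np.sin(t),np.cos(t)]) if t>1e-9 else np.array([0,0,1.])
    else: d=np.array([x,y,1.])
    return P[:3,3],P[:3,:3]@d
def at(im,u,v,z,wrist=False):
    o,d=ray(im,u,v,wrist);return o+d*(z-o[2])/d[2]
def save(fr,name,s=1):
    f=cv2.cvtColor(fr,cv2.COLOR_RGB2BGR)
    cv2.imwrite('pics/'+name,cv2.resize(f,None,fx=s,fy=s,interpolation=cv2.INTER_CUBIC))
E
python3 - <<'E'
from h import *
np.set_printoptions(precision=4,suppress=True)
Z=dict(wide_bath=0,small_bath=0,big_ring=0,small_ring=0,lid=0,tube_plate=0,bottle=0,beaker=0,jar=0)
for c in ['top','scene']:
    im=imaging.get_image(c);save(im['frame'],c+'0.png',1.5)
    print(c,np.array(im['pose'])[:3,3],im['intrinsics'][0][0])
    for n in Z:
        for d in finder.spot_point(n,c)[:3]:
            r,q=d['point'];u,v=q*512,r*384
            print(n,round(d['conf'],2),round(u),round(v),at(im,u,v,0)[:2])
s=ctrl.get_state();print(s['position'],s['tool_rot'],s['time'],R.from_rotvec(s['tool_rot']).as_matrix())
E
```

```text
top [ 0.1272 -0.136   1.5823] 432.0907930490197
wide_bath 0.97 184 155 [0.6216 0.1378]
small_bath 0.86 259 145 [ 0.661  -0.1496]
big_ring 0.97 338 145 [ 0.6597 -0.4548]
big_ring 0.69 317 192 [ 0.4778 -0.3663]
big_ring 0.66 353 246 [ 0.2757 -0.4923]
small_ring 0.82 127 191 [0.482  0.3438]
lid 0.94 187 201 [0.4425 0.1191]
tube_plate 0.91 253 203 [ 0.436  -0.1259]
tube_plate 0.52 218 170 [0.5632 0.0047]
bottle 0.72 138 140 [0.6812 0.3175]
bottle 0.19 124 191 [0.4817 0.3557]
beaker 0.57 298 136 [ 0.6987 -0.3006]
jar 0.61 219 173 [0.5498 0.0029]
scene [1.2151 0.2487 0.6809] 347.5109479138812
wide_bath 0.76 326 266 [0.6151 0.139 ]
small_bath 0.92 220 236 [ 0.6583 -0.1514]
big_ring 0.9 196 180 [ 0.479  -0.3623]
big_ring 0.83 136 204 [ 0.6712 -0.4458]
big_ring 0.62 205 146 [ 0.2812 -0.4682]
small_ring 0.68 428 261 [0.4719 0.364 ]
lid 0.85 342 220 [0.4291 0.1207]
tube_plate 0.89 265 200 [ 0.457  -0.1166]
beaker 0.58 170 223 [ 0.6859 -0.3027]
jar 0.64 284 230 [ 0.5497 -0.0084]
[0.2332 0.6068 0.2446] [0.5729 3.0888 0.0002] 1.0 [[-0.9335  0.3586  0.0001]
 [ 0.3586  0.9335  0.0001]
 [-0.0001  0.0001 -1.    ]]
```

View pics/top0.png

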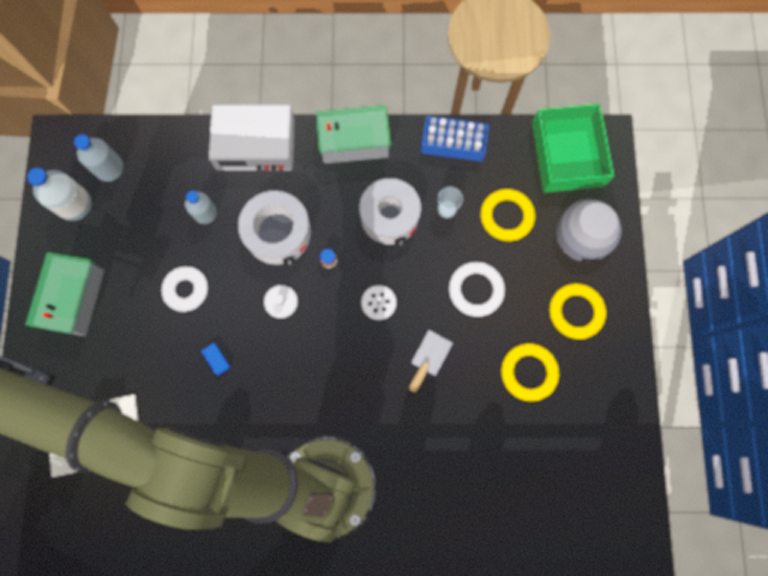

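View pics/scene0.png

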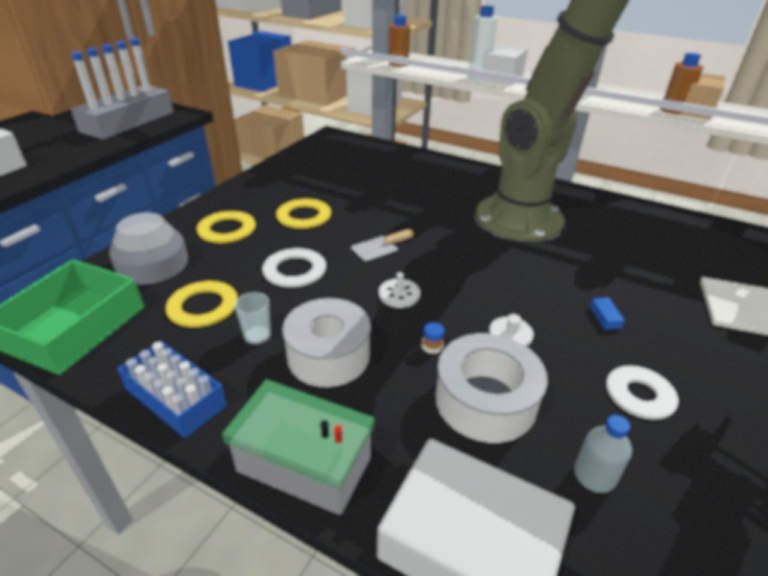

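Reading the pictures: in the top view (px at 512 scale) the white big ring is at (318,193). It could be confused with the three yellow rings at (338,143), (385,207) and (353,248), or with the white small ring at (123,192). The lid is at (187,201) and the tube plate at (252,202). I choose the white ring at (318,193), and I'll refine the fits and check it in a crop.

```bash
python3 - <<'E'
from h import *
np.set_printoptions(precision=4,suppress=True)
from scipy.optimize import least_squares
exp=dict(big_ring=((.478,-.365),.006,.068),small_ring=((.477,.352),.006,.056),lid=((.436,.12),.008,.040),tube_plate=((.445,-.12),.008,.042),wide_bath=((.62,.138),.075,.085),small_bath=((.66,-.15),.075,.075))
def T(o,z):return z
for c in ['top','scene']:
    im=imaging.get_image(c);fr=im['frame']
    for n,(e,z,r) in exp.items():
        best=None
        for d in finder.trace(n,c):
            m=d['region'].astype(np.uint8);k=np.array(d['point'])*[384,512]
            p=at(im,k[1],k[0],z)[:2]
            if np.linalg.norm(p-e)<.08: best=(m,d['conf']);break
        if best is None: print(c,n,'none');continue
        cs=max(cv2.findContours(best[0],cv2.RETR_EXTERNAL,cv2.CHAIN_APPROX_NONE)[0],key=cv2.contourArea)
        P=np.array([at(im,u,v,z)[:2] for u,v in cs[:,0].astype(float)+.0])
        f=least_squares(lambda q:np.hypot(*(P-q[:2]).T)-q[2],[*e,r],loss='soft_l1',f_scale=.002)
        g=least_squares(lambda q:np.hypot(*(P-q[:2]).T)-r,e,loss='soft_l1',f_scale=.002)
        print(c,n,round(best[1],2),'free',f.x,'fixed',g.x,'rms',np.sqrt(np.mean(f.fun**2)))
    if c=='top': save(fr[120:260,260:410],'crop.png',4)
E
```

```text
top big_ring 0.62 free [ 0.473  -0.3698  0.0642] fixed [ 0.4731 -0.3698] rms 0.0011883049311797794
top small_ring 0.75 free [0.4726 0.3551 0.0529] fixed [0.4723 0.3555] rms 0.0017944270045617688
top lid 0.62 free [0.4397 0.1177 0.038 ] fixed [0.4397 0.1176] rms 0.0009328926332741224
top tube_plate 0.71 free [ 0.4368 -0.1284  0.0382] fixed [ 0.4374 -0.1276] rms 0.0014682275313939418
top wide_bath 0.95 free [0.6129 0.1257 0.0886] fixed [0.614  0.1267] rms 0.004831994733334652
top small_bath 0.8 free [ 0.6537 -0.1539  0.0771] fixed [ 0.6545 -0.1534] rms 0.004947244507561859
scene big_ring 0.82 free [ 0.4737 -0.3669  0.0667] fixed [ 0.4736 -0.3668] rms 0.0021399915034617904
scene small_ring 0.88 free [0.4766 0.3623 0.0566] fixed [0.4764 0.3623] rms 0.0017934834035413809
scene lid 0.6 free [0.4355 0.1214 0.0333] fixed [0.4362 0.1233] rms 0.004986344551513089
scene tube_plate 0.68 free [ 0.4419 -0.1221  0.041 ] fixed [ 0.4416 -0.1223] rms 0.005141690317235502
scene wide_bath 0.82 free [0.647  0.1408 0.1015] fixed [0.6452 0.1399] rms 0.011483188602437333
scene small_bath 0.59 free [ 0.6883 -0.1298  0.0937] fixed [ 0.6894 -0.1321] rms 0.013234498265950988
```

View pics/crop.png

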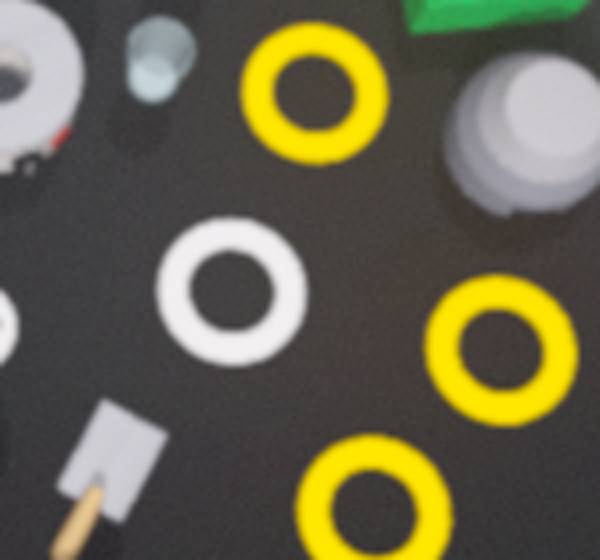

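The crop confirms the white ring at (318,193), with no other white ring of that size. I'll turn the jaws parallel to world y and move out to x=0.5.

```bash
python3 -m jog '[[[0,0,0,0,0,-7,8.7],[0,0,0,0,0,-7,8.7],[0,0,0,0,0,-7,8.7],[-4,-4,0,0,0,0,8.7],[-4,-4,0,0,0,0,8.7],[-4,-4,0,0,0,0,8.7],[-4,-4,0,0,0,0,8.7],[-4,-4,0,0,0,0,8.7],[-4,-4,0,0,0,0,8.7],[-2,-2,0,0,0,0,8.7],[0,0,0,0,0,0,8.7]]]'
```

```text
time: 2.8
position: [0.4699, 0.3691, 0.2448]
tool_rot: [0.016, 3.139, -0.003]
ft_force: [0.3, -1.1, -0.6]
grip_width: 1.002
```

```bash
python3 - <<'E'
from h import *
np.set_printoptions(precision=4,suppress=True)
im=imaging.get_image('wrist');save(im['frame'],'w1.png',1.2)
print(np.array(im['pose']),im['intrinsics'])
for n in ['small_ring','wide_bath','lid','bottle']:
    for d in finder.spot_point(n,'wrist')[:2]:
        r,q=d['point'];print(n,d['conf'],q*512,r*384,at(im,q*512,r*384,0,True))
E
```

```text
[[ 0.01    0.9573  0.2888  0.3889]
 [ 0.9999 -0.0087 -0.0058  0.3702]
 [-0.003   0.2888 -0.9574  0.385 ]
 [ 0.      0.      0.      1.    ]] [[297.3186   0.     255.3113]
 [  0.     297.3186 193.6414]
 [  0.       0.       1.    ]]
small_ring 0.71 86.6816 151.1808 [0.4379 0.1218 0.    ]
wide_bath 0.96 112.4864 264.8832 [0.6244 0.1334 0.    ]
lid 0.83 87.5008 152.90879999999999 [0.4405 0.123  0.    ]
bottle 0.62 227.584 292.79999999999995 [0.6677 0.3226 0.    ]
```

View pics/w1.png

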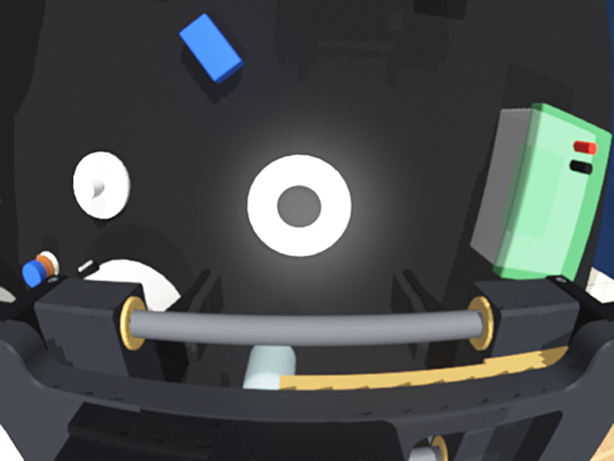

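The wrist view shows the small ring sharply at (250,171), the lid at left and the wide bath partly covered by the gripper. I'll pass over both baths on the way to the big ring and fit their openings.

```bash
cat >> h.py <<'E'
from scipy.optimize import least_squares
def fitc(im,e,z,r,thr,dark=False,wrist=True,vis=None):
    """threshold, take the outline points near a circle r at height z about e, fit the circle"""
    g=im['frame'].astype(int);m=(g.min(2)>thr) 
    if dark: m=~m
    cs=cv2.findContours(m.astype(np.uint8),cv2.RETR_LIST,cv2.CHAIN_APPROX_NONE)[0]
    pts=np.vstack([c[:,0] for c in cs if len(c)>15]).astype(float)
    P=np.array([at(im,u,v,z,wrist)[:2] for u,v in pts])
    q=np.array([*e,r])
    for tol in (.02,.01,.005,.004):
        s=abs(np.hypot(*(P-q[:2]).T)-r)<tol
        if s.sum()<10: return None
        f=least_squares(lambda k:np.hypot(*(P[s]-k[:2]).T)-k[2],q,loss='soft_l1',f_scale=.001);q=f.x
    return np.round(q,4),int(s.sum()),round(float(np.sqrt(np.mean(f.fun**2))),4)
E
python3 - <<'E'
from h import *
im=imaging.get_image('wrist')
print(fitc(im,(.475,.358),.008,.056,150),fitc(im,(.475,.358),.008,.025,150))
print(fitc(im,(.438,.12),.008,.040,150))
E
python3 -m jog '[[[-2,-4.5,0,0,0,0,8.7],[-2,-4.5,0,0,0,0,8.7],[-2,-4.5,0,0,0,0,8.7],[-1.5,-4.5,0,0,0,0,8.7],[0,-4.5,0,0,0,0,8.7],[0,0,0,0,0,0,8.7],[0,0,0,0,0,0,8.7]]]'
python3 - <<'E'
from h import *
im=imaging.get_image('wrist');save(im['frame'],'w2.png',1.2)
for t in (110,140): print(fitc(im,(.62,.138),.075,.05,t),fitc(im,(.62,.138),.075,.085,t),fitc(im,(.438,.12),.008,.040,150))
d=finder.spot_point('wide_bath','wrist')[0];r,q=d['point'];print(d['conf'],q*512,r*384,at(im,q*512,r*384,0,True))
E
```

```text
(array([0.4734, 0.3598, 0.0564]), 240, 0.0004) (array([0.4729, 0.3597, 0.0237]), 101, 0.0004)
(array([0.4406, 0.1195, 0.0415]), 143, 0.0009)
time: 3.8
position: [0.54, 0.1496, 0.2448]
tool_rot: [0.002, 3.141, 0.001]
ft_force: [0.1, 1.1, 0.6]
grip_width: 1.006
(array([0.6224, 0.1327, 0.0507]), 180, 0.002) (array([0.6198, 0.1326, 0.085 ]), 272, 0.0014) (array([0.4411, 0.1187, 0.0401]), 181, 0.0004)
(array([0.6198, 0.133 , 0.0489]), 179, 0.0015) (array([0.6197, 0.1324, 0.0847]), 259, 0.0014) (array([0.4411, 0.1187, 0.0401]), 181, 0.0004)
0.93 240.6912 223.18080000000003 [0.61773891 0.12895    0.        ]
```

View pics/w2.png

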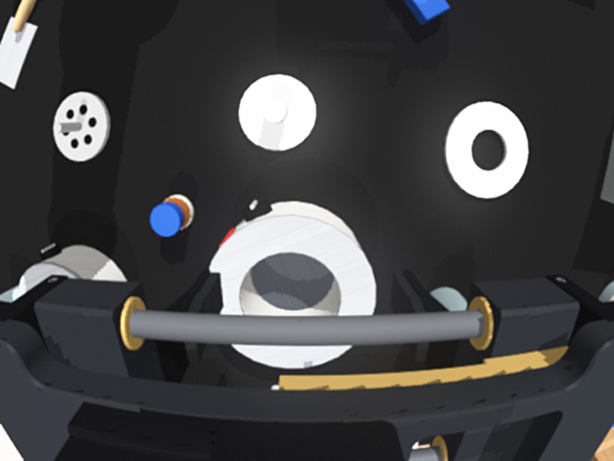

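The wide bath opening is in view at about (242,235), and both circle fits agree on (0.620,0.1325). The lid fits at (0.441,0.119). The small bath is next.

```bash
python3 -m jog '[[[-1,-5,0,0,0,0,8.7],[-1,-5,0,0,0,0,8.7],[-1,-5,0,0,0,0,8.7],[-1,-5,0,0,0,0,8.7],[0,-5,0,0,0,0,8.7],[0,-5,0,0,0,0,8.7],[0,0,0,0,0,0,8.7],[0,0,0,0,0,0,8.7]]]'
python3 - <<'E'
from h import *
im=imaging.get_image('wrist')
for t in (110,140): print(fitc(im,(.655,-.153),.075,.03,t),fitc(im,(.655,-.153),.075,.075,t),fitc(im,(.438,-.125),.008,.042,150))
d=finder.spot_point('small_bath','wrist')[0];r,q=d['point'];print(d['conf'],q*512,r*384,at(im,q*512,r*384,0,True))
E
python3 -m jog '[[[3,-4.5,0,0,0,0,8.7],[3,-4.5,0,0,0,0,8.7],[3,-4.5,0,0,0,0,8.7],[1.6,-2.8,0,0,0,0,8.7],[0,0,3,0,0,0,7],[0,0,3,0,0,0,6],[0,0,0,0,0,0,4.6],[0,0,0,0,0,0,4.6]]]'
python3 - <<'E'
from h import *
im=imaging.get_image('wrist');save(im['frame'],'w3.png',1.2)
for t in (110,150): print(fitc(im,(.4735,-.368),.008,.068,t),fitc(im,(.4735,-.368),.008,.042,t))
E
```

```text
time: 4.7
position: [0.5797, -0.146, 0.2443]
tool_rot: [-0.0, -3.141, -0.001]
ft_force: [-0.2, 1.2, 0.7]
grip_width: 1.003
(array([ 0.6625, -0.1522,  0.0294]), 59, 0.0013) (array([ 0.662 , -0.1521,  0.0748]), 246, 0.0014) (array([ 0.4387, -0.1242,  0.0414]), 185, 0.0004)
(array([ 0.6624, -0.1523,  0.03  ]), 105, 0.0013) (array([ 0.662 , -0.152 ,  0.0742]), 404, 0.0015) (array([ 0.4387, -0.1242,  0.0414]), 185, 0.0004)
0.57 247.6032 228.59520000000003 [ 0.66530374 -0.15699224  0.        ]
time: 5.6
position: [0.4811, -0.2974, 0.1847]
tool_rot: [0.005, -3.141, -0.001]
ft_force: [0.4, -0.0, 0.5]
grip_width: 0.72
(array([ 0.4728, -0.3685,  0.0677]), 319, 0.0004) (array([ 0.472 , -0.3681,  0.0411]), 202, 0.0004)
(array([ 0.4727, -0.3685,  0.0673]), 319, 0.0005) (array([ 0.4722, -0.3681,  0.0416]), 205, 0.0005)
```

View pics/w3.png

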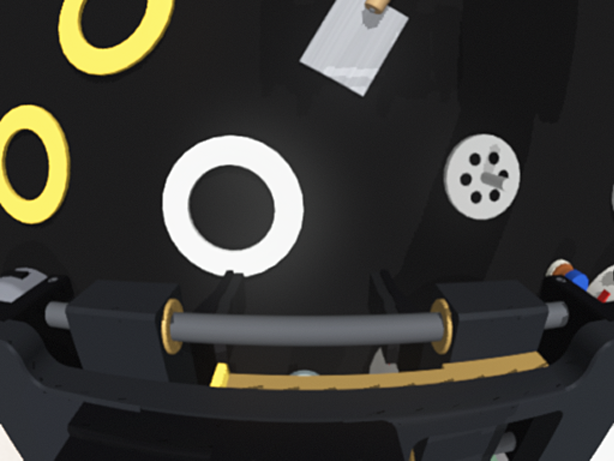

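The white big ring fits at (0.4725,-0.3683), and the yellow ones are clearly apart at left. Next I line up over its +y band.

```bash
python3 -m jog '[[[0.86,-1.6,0,0,0,0,4.6],[0,0,4,0,0,0,4.6],[0,0,4,0,0,0,4.6],[0,0,4,0,0,0,4.6],[0,0,1,0,0,0,4.6],[0,0,0,0,0,0,4.6],[0,0,0,0,0,0,4.6]]]' 30
```

```text
time: 6.35
position: [0.4733, -0.3162, 0.057]
tool_rot: [-0.001, 3.138, -0.003]
ft_force: [0.9, -0.7, -0.3]
grip_width: 0.527
```

```bash
python3 -m jog '[[[0.1,0.3,1.5,0,0,0,4.6],[0,0,1.2,0,0,0,4.6],[0,0,0.5,0,0,0,4.6],[0,0,0,0,0,0,4.6],[0,0,0,0,0,0,2.4],[0,0,0,0,0,0,2.2],[0,0,0,0,0,0,2.2],[0,0,0,0,0,0,2.2],[0,0,0,0,0,0,2.2]]]' 30
```

```text
time: 7.25
position: [0.4705, -0.3123, 0.0225]
tool_rot: [0.0, 3.141, 0.0]
ft_force: [-0.3, -1.0, 0.5]
grip_width: 0.299
```

The grip holds at 26.0 mm, which is exactly the band width. I'll lift it and carry it over.

```bash
python3 -m jog '[[[0,0,-1,0,0,0,2.2],[0,0,-3,0,0,0,2.2],[0,0,-4,0,0,0,2.2],[0,0,-4,0,0,0,2.2],[0,0,-4,0,0,0,2.2],[-1,2,0,0,0,0,2.2],[-1.5,4,0,0,0,0,2.2],[-1.5,4,0,0,0,0,2.2],[-1.5,4.5,0,0,0,0,2.2],[-1.5,4.5,0,0,0,0,2.2],[-1.5,4.5,0,0,0,0,2.2]]]'
python3 -m jog '[[[-1.5,4.5,0,0,0,0,2.2],[-1.5,4.5,0,0,0,0,2.2],[-1.5,4.5,0,0,0,0,2.2],[-1.5,4.5,0,0,0,0,2.2],[-0.25,4,0,0,0,0,2.2],[0,3,0,0,0,0,2.2],[0,1.5,0,0,0,0,2.2],[0,0,0,0,0,0,2.2],[0,0,0,0,0,0,2.2]]]'
python3 - <<'E'
from h import *
im=imaging.get_image('wrist');save(im['frame'],'w4.png',1.2)
s=ctrl.get_state();print(s['position'],s['tool_rot'],s['grip_width'])
x,y,z=s['position']
for t in (150,): print(fitc(im,(x+.002,y-.055),z-.015,.068,t),fitc(im,(x+.002,y-.055),z-.015,.042,t))
E
```

```text
time: 8.35
position: [0.5556, -0.0756, 0.1832]
tool_rot: [0.001, 3.141, 0.0]
ft_force: [1.1, 0.0, -0.8]
grip_width: 0.302
time: 9.25
position: [0.6183, 0.1853, 0.1827]
tool_rot: [0.003, 3.141, -0.003]
ft_force: [0.0, -1.3, -0.5]
grip_width: 0.301
[0.61849972 0.18443323 0.18278813] [ 5.64901036e-03  3.14126193e+00 -2.78474001e-03] 0.2969989102707319
(array([0.609 , 0.1362, 0.0686]), 206, 0.0022) (array([0.6391, 0.1267, 0.0434]), 153, 0.0023)
```

View pics/w4.png

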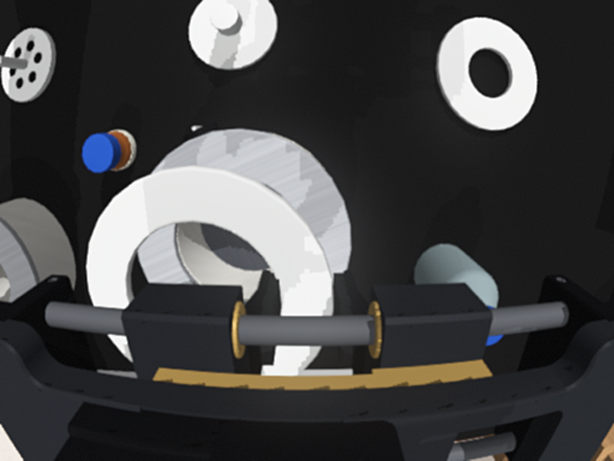

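The ring hangs level and whole in the jaws, above the bath. I'm lowering it.

```bash
python3 -m jog '[[[0,0.26,2,0,0,0,2.2],[0,0,2.5,0,0,0,2.2],[0,0,2,0,0,0,2.2],[0,0,1,0,0,0,2.2],[0,0,0,0,0,0,2.2],[0,0,0,0,0,0,2.2]]]'
```

```text
time: 9.9
position: [0.6188, 0.1892, 0.1085]
tool_rot: [0.003, 3.14, 0.0]
ft_force: [0.2, -0.3, -0.4]
grip_width: 0.299
```

```bash
python3 - <<'E'
from h import *
P=np.array([ctrl.get_state()['position'] for _ in range(1)]);print(P)
im=imaging.get_image('wrist');save(im['frame'][100:,60:360],'w5.png',2)
x,y,z=P[0]
for e in ((x+.002,y-.055),): print(fitc(im,e,z-.015,.068,170),fitc(im,e,z-.015,.042,170))
E
```

```text
[[0.61884284 0.18918191 0.10853671]]
(array([0.6057, 0.1382, 0.0693]), 328, 0.0018) (array([0.6213, 0.1348, 0.0426]), 220, 0.0008)
```

View pics/w5.png

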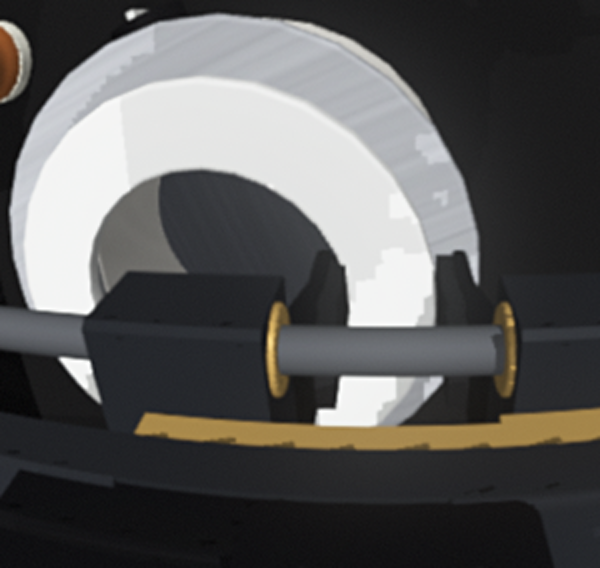

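The ring is close over the bath's steel top, about 1–2 mm off centre by the hole fit. I'll make a small correction, lower it and release.

```bash
python3 -m jog '[[[0.1,-0.15,0.5,0,0,0,2.2],[0,0,0.4,0,0,0,2.2],[0,0,0,0,0,0,2.2],[0,0,0,0,0,0,2.2]]]'
```

```text
time: 10.35
position: [0.617, 0.1888, 0.0986]
tool_rot: [-0.0, -3.142, 0.0]
ft_force: [-0.1, -0.7, -1.9]
grip_width: 0.296
```

```bash
python3 -m jog '[[[0,0,0,0,0,0,3.2],[0,0,0,0,0,0,4.4],[0,0,0,0,0,0,4.4],[0,0,0,0,0,0,4.4],[0,0,-1,0,0,0,4.4],[0,0,-3,0,0,0,4.6],[0,0,-4,0,0,0,4.6],[0,0,-4,0,0,0,5],[4,0,0,0,0,0,5],[3,-3,0,0,0,0,5],[0,-2,0,0,0,0,5],[0,0,0,0,0,0,5]]]'
python3 - <<'E'
from h import *
im=imaging.get_image('wrist');save(im['frame'],'w6.png',1.2)
print(ctrl.get_state()['position'])
for t in (150,190,225): print(fitc(im,(.62,.1325),.083,.068,t),fitc(im,(.62,.1325),.083,.042,t),fitc(im,(.62,.1325),.075,.085,t))
E
```

```text
time: 11.55
position: [0.5471, 0.1351, 0.2201]
tool_rot: [0.008, 3.14, -0.001]
ft_force: [0.2, 0.2, 0.1]
grip_width: 0.575
[0.54748326 0.13739952 0.21992642]
(array([0.6195, 0.1345, 0.0691]), 78, 0.0019) (array([0.6193, 0.1346, 0.0424]), 205, 0.0012) (array([0.6193, 0.1328, 0.0839]), 263, 0.0015)
(array([0.6187, 0.135 , 0.0683]), 295, 0.0018) (array([0.6197, 0.1344, 0.0431]), 158, 0.0009) (array([0.6185, 0.1336, 0.0834]), 331, 0.0016)
(array([0.6186, 0.1346, 0.0667]), 202, 0.0005) (array([0.6196, 0.1345, 0.0434]), 148, 0.0009) None
```

View pics/w6.png

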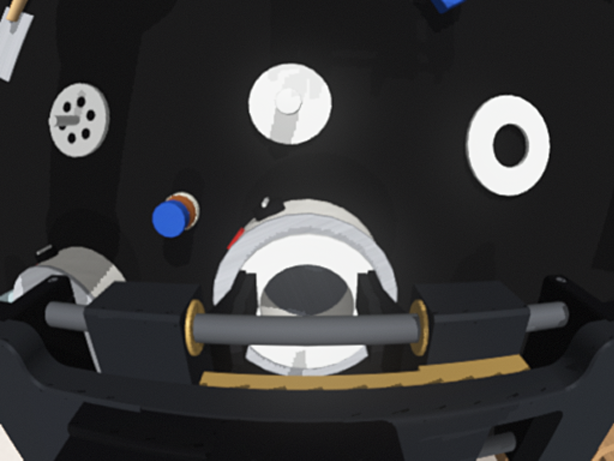

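The big ring sits on the bath, concentric to within about 2 mm. Next I take the small ring by its -y band.

```bash
python3 -m jog '[[[1.9,4.5,0,0,0,0,5],[1.9,4.5,0,0,0,0,5],[1.8,4.5,0,0,0,0,5],[1.8,3.5,0,0,0,0,5],[0,1.3,2,0,0,0,4.8],[0,0,4,0,0,0,4.8],[0,0,4,0,0,0,4.8],[0,0,4,0,0,0,4.8],[0,0,2,0,0,0,4.8],[0,0,0,0,0,0,4.8],[0,0,0,0,0,0,4.8]]]'
```

```text
time: 12.7
position: [0.4734, 0.323, 0.0591]
tool_rot: [-0.001, 3.141, 0.001]
ft_force: [0.1, 0.7, 1.6]
grip_width: 0.552
```

```bash
python3 -m jog '[[[0,-0.35,1.5,0,0,0,4.8],[0,0,1.5,0,0,0,4.8],[0,0,0.4,0,0,0,4.8],[0,0,0,0,0,0,4.8],[0,0,0,0,0,0,2.9],[0,0,0,0,0,0,2.6],[0,0,0,0,0,0,2.6],[0,0,0,0,0,0,2.6],[0,0,0,0,0,0,2.6]]]' 30
```

```text
time: 13.6
position: [0.4736, 0.3186, 0.0252]
tool_rot: [0.0, 3.14, 0.001]
ft_force: [0.4, 0.5, 2.4]
grip_width: 0.343
```

```bash
python3 -m jog '[[[0,0,-1,0,0,0,2.6],[0,0,-3,0,0,0,2.6],[0,0,-4,0,0,0,2.6],[0,0,-4,0,0,0,2.6],[0,0,-4,0,0,0,2.6],[-2,-2.5,0,0,0,0,2.6],[-3,-4,0,0,0,0,2.6],[-3,-4.5,0,0,0,0,2.6],[-3,-4.5,0,0,0,0,2.6],[-2.6,-4.1,0,0,0,0,2.6],[-1,-3,0,0,0,0,2.6],[0,0,0,0,0,0,2.6]]]'
python3 -m jog '[[[0,0,2.2,0,0,0,2.6],[0,0,2.5,0,0,0,2.6],[0,0,1.2,0,0,0,2.6],[0,0,0,0,0,0,2.6],[0,0,0,0,0,0,2.6]]]'
python3 - <<'E'
from h import *
s=ctrl.get_state();x,y,z=s['position'];print(s['position'],s['tool_rot'],s['grip_width'])
im=imaging.get_image('wrist');save(im['frame'][100:,110:410],'w7.png',2)
for t in (150,190): print(fitc(im,(x,y+.0405),z-.017,.056,t),fitc(im,(x,y+.0405),z-.017,.025,t))
E
```

```text
time: 14.8
position: [0.6159, 0.0909, 0.1848]
tool_rot: [0.016, 3.141, -0.007]
ft_force: [-0.5, -0.7, -1.5]
grip_width: 0.346
time: 15.3
position: [0.6147, 0.0995, 0.1263]
tool_rot: [-0.0, 3.141, 0.0]
ft_force: [0.2, 0.1, -0.4]
grip_width: 0.343
[0.61470553 0.0994523  0.12625189] [-3.77836544e-04  3.14109793e+00  3.70427544e-04] 0.3428929425720364
(array([0.5956, 0.137 , 0.0562]), 263, 0.0018) (array([0.6148, 0.1393, 0.026 ]), 63, 0.0009)
(array([0.5979, 0.1379, 0.0563]), 268, 0.0017) (array([0.6153, 0.1393, 0.0265]), 54, 0.0007)
```

View pics/w7.png

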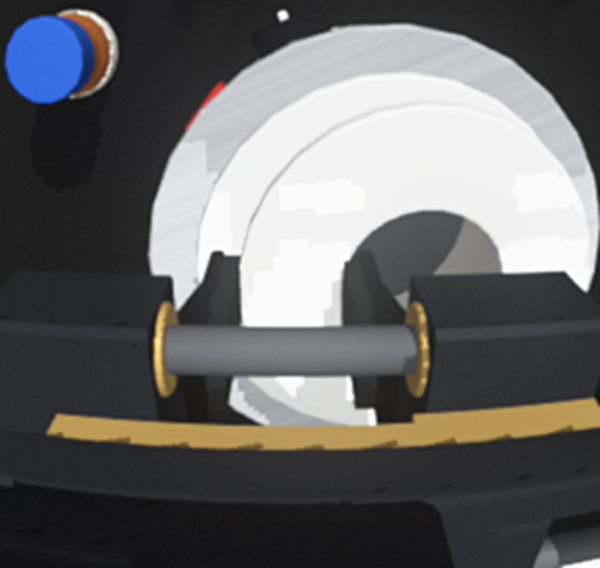

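The small ring is held level over the big ring, but its hole is (−4, +6.5) mm off centre. I correct that and lower.

```bash
python3 -m jog '[[[-0.45,-0.65,0,0,0,0,2.6],[0,0,1,0,0,0,2.6],[0,0,0,0,0,0,2.6],[0,0,0,0,0,0,2.6]]]'
```

```text
time: 15.75
position: [0.6187, 0.0924, 0.1151]
tool_rot: [-0.001, -3.141, 0.0]
ft_force: [0.1, -0.3, -1.0]
grip_width: 0.344
```

```bash
python3 -m jog '[[[0,0,0.4,0,0,0,2.6],[0,0,0.15,0,0,0,2.6],[0,0,0,0,0,0,2.6],[0,0,0,0,0,0,2.6]]]'
```

```text
time: 16.15
position: [0.619, 0.0926, 0.11]
tool_rot: [-0.0, -3.142, -0.0]
ft_force: [0.1, 0.0, -0.4]
grip_width: 0.343
```

```bash
python3 -m jog '[[[0,0,0.12,0,0,0,2.6],[0,0,0,0,0,0,2.6],[0,0,0,0,0,0,3.6],[0,0,0,0,0,0,4.4],[0,0,0,0,0,0,4.4],[0,0,0,0,0,0,4.4],[0,0,-1,0,0,0,4.4],[0,0,-3,0,0,0,4.6],[0,0,-4,0,0,0,5],[3,0,-3,0,0,0,5],[4,4,0,0,0,0,5],[0,0,0,0,0,0,5]]]'
python3 - <<'E'
from h import *
im=imaging.get_image('wrist');save(im['frame'][60:,100:400],'w8.png',1.8)
print(ctrl.get_state()['position'])
for t in (150,190,225): print(fitc(im,(.62,.1325),.091,.056,t),fitc(im,(.62,.1325),.091,.025,t),fitc(im,(.62,.1325),.083,.068,t),fitc(im,(.441,.119),.008,.040,150))
E
```

```text
time: 17.35
position: [0.5505, 0.1338, 0.221]
tool_rot: [-0.011, 3.141, 0.008]
ft_force: [1.3, 0.3, -0.9]
grip_width: 0.575
[0.55208552 0.13136052 0.22046773]
(array([0.6359, 0.1323, 0.0563]), 107, 0.0019) (array([0.6172, 0.132 , 0.0248]), 89, 0.001) (array([0.6186, 0.1348, 0.0675]), 59, 0.002) (array([0.4413, 0.1186, 0.0398]), 191, 0.0004)
(array([0.6262, 0.1317, 0.056 ]), 93, 0.0023) (array([0.6175, 0.132 , 0.0255]), 87, 0.0007) (array([0.6107, 0.1317, 0.0681]), 50, 0.0023) (array([0.4413, 0.1186, 0.0398]), 191, 0.0004)
(array([0.6048, 0.1333, 0.0568]), 183, 0.0015) (array([0.6177, 0.1319, 0.0259]), 68, 0.0009) (array([0.6163, 0.1365, 0.0692]), 295, 0.0024) (array([0.4413, 0.1186, 0.0398]), 191, 0.0004)
```

View pics/w8.png

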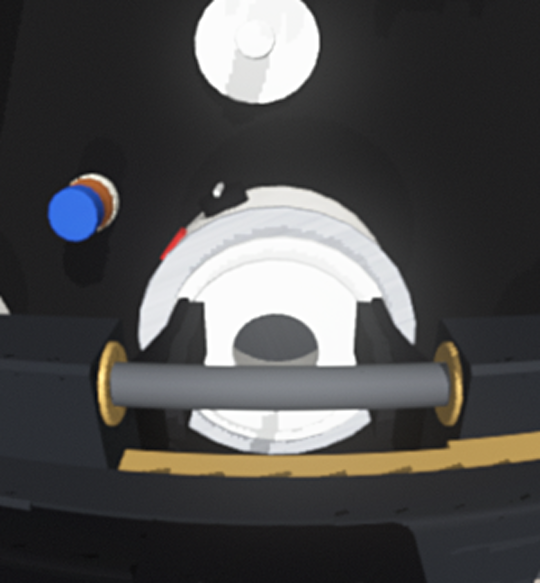

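The small ring is stacked concentrically, with its hole at about (0.6175,0.132). Next is the lid at (0.441,0.1187).

```bash
python3 -m jog '[[[4,-0.4,0,0,0,0,5],[4,-0.4,0,0,0,0,5],[3,-0.4,0,0,0,0,5],[0,0,4,0,0,0,5],[0,0,4,0,0,0,5],[0,0,4,0,0,0,5],[0,0,2,0,0,0,5],[0,0,0,0,0,0,5],[0,0,0,0,0,0,5]]]'
```

```text
time: 18.3
position: [0.4444, 0.1156, 0.0795]
tool_rot: [0.002, 3.141, -0.0]
ft_force: [-0.2, -0.0, 0.5]
grip_width: 0.577
```

```bash
python3 -m jog '[[[0.32,0.3,2,0,0,0,5],[0,0,1.5,0,0,0,5],[0,0,0.8,0,0,0,4],[0,0,0,0,0,0,4],[0,0,0,0,0,0,3],[0,0,0,0,0,0,1.8],[0,0,0,0,0,0,1.8],[0,0,0,0,0,0,1.8],[0,0,0,0,0,0,1.8]]]' 25
```

```text
time: 19.2
position: [0.4412, 0.1192, 0.0367]
tool_rot: [0.0, 3.14, 0.001]
ft_force: [-0.1, -0.2, 4.8]
grip_width: 0.264
```

The knob is gripped at 23 mm. I'll lift it and carry it over the stack.

```bash
python3 -m jog '[[[0,0,-1,0,0,0,1.8],[0,0,-3,0,0,0,1.8],[0,0,-4,0,0,0,1.8],[0,0,-4,0,0,0,1.8],[0,0,-3,0,0,0,1.8],[-2,0.2,0,0,0,0,1.8],[-4.5,0.4,0,0,0,0,1.8],[-4.5,0.4,0,0,0,0,1.8],[-4,0.35,0,0,0,0,1.8],[-2.75,0,0,0,0,0,1.8],[0,0,0,0,0,0,1.8],[0,0,0,0,0,0,1.8]]]'
python3 - <<'E'
from h import *
s=ctrl.get_state();x,y,z=s['position'];print(s['position'],s['tool_rot'],s['grip_width'])
im=imaging.get_image('wrist');save(im['frame'][100:,110:410],'w9.png',2)
for t in (150,190,225): print(fitc(im,(x,y),z-.029,.04,t))
E
```

```text
time: 20.4
position: [0.6174, 0.132, 0.1853]
tool_rot: [-0.001, -3.14, 0.001]
ft_force: [-0.6, 0.9, -0.5]
grip_width: 0.267
[0.6174382  0.13204204 0.18528848] [-1.17413380e-03 -3.13967381e+00  1.22098628e-03] 0.26677197117517903
(array([0.6165, 0.1321, 0.04  ]), 96, 0.0014)
(array([0.6373, 0.1384, 0.039 ]), 119, 0.0017)
(array([0.5898, 0.1322, 0.0426]), 194, 0.0016)
```

View pics/w9.png

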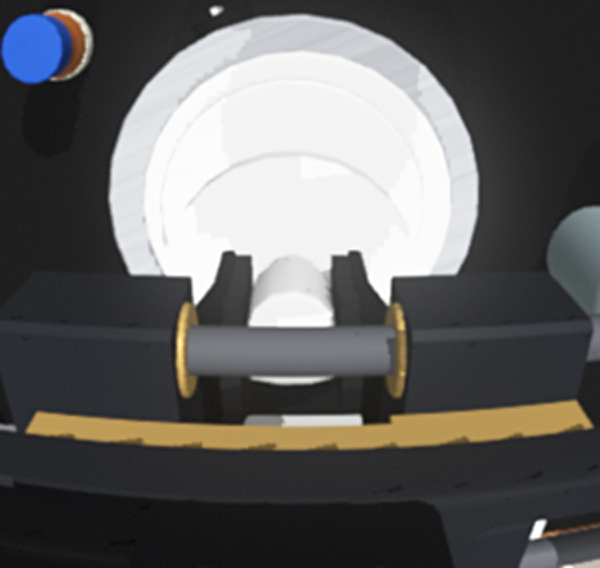

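The lid hangs level and symmetric over the stack. I'm lowering it.

```bash
python3 -m jog '[[[-0.1,0.05,2,0,0,0,1.8],[0,0,2,0,0,0,1.8],[0,0,1,0,0,0,1.8],[0,0,0,0,0,0,1.8],[0,0,0,0,0,0,1.8]]]'
```

```text
time: 20.95
position: [0.6189, 0.1331, 0.1367]
tool_rot: [0.0, 3.141, 0.001]
ft_force: [0.6, 0.8, -0.5]
grip_width: 0.269
```

```bash
python3 -m jog '[[[0,0,0.5,0,0,0,1.8],[0,0,0.3,0,0,0,1.8],[0,0,0,0,0,0,1.8],[0,0,0,0,0,0,1.8]]]'
```

```text
time: 21.35
position: [0.619, 0.1329, 0.1279]
tool_rot: [0.001, 3.142, 0.0]
ft_force: [-0.7, 0.2, -0.1]
grip_width: 0.266
```

```bash
python3 -m jog '[[[0,0,0.05,0,0,0,2.6],[0,0,0,0,0,0,3.6],[0,0,0,0,0,0,4.4],[0,0,0,0,0,0,4.4],[0,0,-2,0,0,0,4.4],[0,0,-4,0,0,0,4.4],[0,0,-4,0,0,0,4.4],[4,0,-1,0,0,0,4],[5,0,0,0,0,0,4],[0,0,0,0,0,0,4],[0,0,0,0,0,0,4]]]'
python3 - <<'E'
from h import *
im=imaging.get_image('wrist');save(im['frame'][60:,100:400],'w10.png',1.8)
print(ctrl.get_state()['position'])
for t in (150,190,225,240): print(fitc(im,(.619,.1325),.099,.040,t),fitc(im,(.619,.1325),.131,.012,t))
t=imaging.get_image('scene');save(t['frame'][130:330,180:480],'s10.png',2.5)
E
```

```text
time: 22.45
position: [0.5282, 0.1331, 0.2378]
tool_rot: [-0.001, 3.141, 0.002]
ft_force: [0.6, 0.1, 0.3]
grip_width: 0.463
[0.52940124 0.13300368 0.2379901 ]
(array([0.6044, 0.133 , 0.0395]), 116, 0.0023) (array([0.6059, 0.1327, 0.0136]), 71, 0.0022)
(array([0.6068, 0.1322, 0.0396]), 60, 0.0024) (array([0.6051, 0.1326, 0.0151]), 27, 0.0004)
(array([0.6158, 0.1327, 0.039 ]), 53, 0.0024) (array([0.6051, 0.1303, 0.0158]), 10, 0.0001)
(array([0.6316, 0.1305, 0.0408]), 61, 0.0021) None
```

View pics/w10.png

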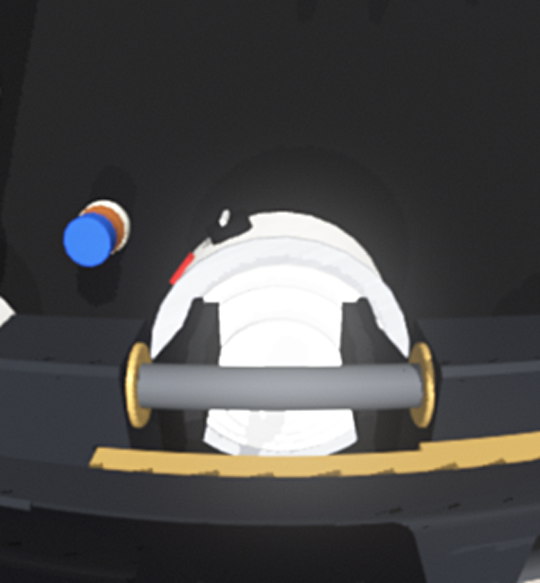

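The lid's upper edges are concentric on the stack. White on white defeats the fit, so I'll check again at the end. The tube plate is next.

```bash
python3 -m jog '[[[1.5,-4.5,0,0,0,0,4],[1.5,-4.5,0,0,0,0,4],[1.5,-4.5,0,0,0,0,4],[1.5,-4.5,0,0,0,0,4],[1.5,-4.5,0,0,0,0,4],[1.5,-3.2,0,0,0,0,4],[0,0,4,0,0,0,4],[0,0,4,0,0,0,4],[0,0,4,0,0,0,4],[0,0,2.5,0,0,0,4],[0,0,0,0,0,0,4],[0,0,0,0,0,0,4]]]'
```

```text
time: 23.75
position: [0.4399, -0.1249, 0.0929]
tool_rot: [-0.002, -3.142, 0.002]
ft_force: [0.5, 0.0, -0.6]
grip_width: 0.458
```

```bash
python3 -m jog '[[[0.1,0.05,3,0,0,0,4],[0,0,1.9,0,0,0,4],[0,0,0.8,0,0,0,4],[0,0,0,0,0,0,3],[0,0,0,0,0,0,1.8],[0,0,0,0,0,0,0.6],[0,0,0,0,0,0,0.6],[0,0,0,0,0,0,0.6],[0,0,0,0,0,0,0.6],[0,0,0,0,0,0,0.6]]]' 25
```

```text
time: 24.75
position: [0.4386, -0.1236, 0.0361]
tool_rot: [0.0, 3.14, 0.0]
ft_force: [-1.4, 0.7, 5.2]
grip_width: 0.128
```

```bash
python3 -m jog '[[[0,0,-1,0,0,0,0.6],[0,0,-3,0,0,0,0.6],[0,0,-4,0,0,0,0.6],[0,0,-4,0,0,0,0.6],[0,0,-2,0,0,0,0.6],[-3,-0.5,0,0,0,0,0.6],[-4.5,-0.6,0,0,0,0,0.6],[-4.5,-0.6,0,0,0,0,0.6],[-4.5,-0.6,0,0,0,0,0.6],[-4,-0.55,0,0,0,0,0.6],[-1.85,0,0,0,0,0,0.6],[0,0,0,0,0,0,0.6]]]'
python3 -m jog '[[[0,0,1.5,0,0,0,0.6],[0,0,2,0,0,0,0.6],[0,0,0.5,0,0,0,0.6],[0,0,0,0,0,0,0.6],[0,0,0,0,0,0,0.6]]]'
python3 - <<'E'
from h import *
s=ctrl.get_state();print(s['position'],s['tool_rot'],s['grip_width'])
im=imaging.get_image('wrist');save(im['frame'][100:,110:410],'w11.png',2)
E
```

```text
time: 25.95
position: [0.6631, -0.1515, 0.1744]
tool_rot: [0.002, -3.141, 0.002]
ft_force: [-0.1, 0.3, -1.0]
grip_width: 0.128
time: 26.45
position: [0.6611, -0.1522, 0.1361]
tool_rot: [0.001, 3.141, 0.0]
ft_force: [-0.6, 0.3, -0.5]
grip_width: 0.126
[ 0.66112182 -0.15224885  0.13610236] [9.24684200e-04 3.14086347e+00 3.37998808e-04] 0.1260671107631431
```

View pics/w11.png

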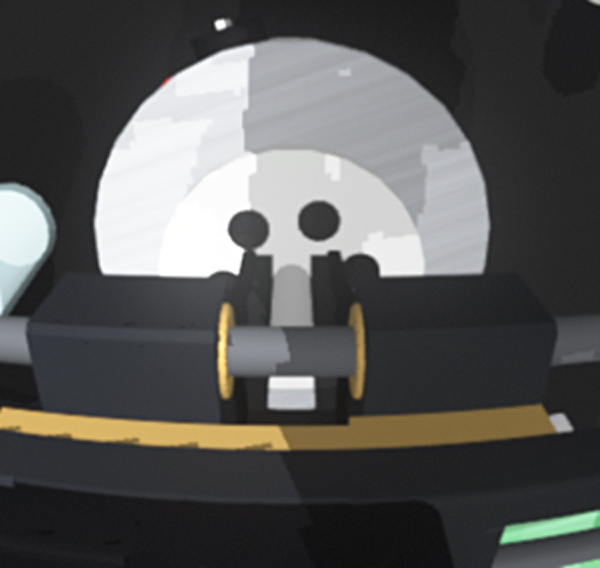

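The plate is level and symmetric over the small bath. I'll lower it 2.4 cm.

```bash
python3 -m jog '[[[0,0,1.2,0,0,0,0.6],[0,0,0.8,0,0,0,0.6],[0,0,0.3,0,0,0,0.6],[0,0,0,0,0,0,0.6],[0,0,0,0,0,0,0.6]]]'
```

```text
time: 27.0
position: [0.6614, -0.1522, 0.1121]
tool_rot: [-0.0, -3.141, 0.0]
ft_force: [-0.5, 0.0, -0.3]
grip_width: 0.126
```

```bash
python3 -m jog '[[[0,0,0.05,0,0,0,1.6],[0,0,0,0,0,0,2.6],[0,0,0,0,0,0,3.4],[0,0,0,0,0,0,3.4],[0,0,-2,0,0,0,3.4],[0,0,-4,0,0,0,3.4],[0,0,-4,0,0,0,3.4],[4,0,-4,0,0,0,3.4],[4,0,0,0,0,0,3.4],[4,0,0,0,0,0,3.4],[4,0,0,0,0,0,3.4],[0,0,0,0,0,0,3.4]]]'
python3 -m jog '[[[4,-3,0,0,0,0,3.4],[0,-4,0,0,0,0,3.4],[0,-4,0,0,0,0,3.4],[0,-4,0,0,0,0,3.4],[0,-4,0,0,0,0,3.4],[0,0,0,0,0,0,3.4]]]'
python3 - <<'E'
from h import *
im=imaging.get_image('top')
a=cv2.resize(im['frame'][110:220,100:320],None,fx=3.5,fy=3.5,interpolation=cv2.INTER_CUBIC);save(a,'t12.png')
sc=imaging.get_image('scene');save(sc['frame'][180:310,150:420],'s12.png',2.9)
for n,m,z in (('wide_bath','big_ring',.075),('wide_bath','small_ring',.083),('wide_bath','lid',.091),('small_bath','tube_plate',.075)):
  for c,i in (('top',im),('scene',sc)):
    for k in (n,m):
        for d in finder.spot_point(k,c)[:2]:
            r,q=d['point'];print(c,k,round(d['conf'],2),at(i,q*512,r*384,z if k==m else 0)[:2].round(3))
E
```

```text
time: 28.2
position: [0.5012, -0.1531, 0.2472]
tool_rot: [-0.005, -3.14, -0.005]
ft_force: [0.8, -0.1, -0.2]
grip_width: 0.395
time: 28.8
position: [0.464, -0.3486, 0.2475]
tool_rot: [-0.014, -3.14, 0.008]
ft_force: [-0.2, 0.2, -0.3]
grip_width: 0.389
top wide_bath 0.57 [0.626 0.135]
top big_ring 0.94 [ 0.39  -0.601]
top big_ring 0.74 [ 0.264 -0.479]
scene wide_bath 0.71 [0.608 0.141]
scene big_ring 0.89 [0.627 0.137]
scene big_ring 0.83 [ 0.496 -0.525]
top wide_bath 0.57 [0.626 0.135]
top small_ring 0.9 [0.63  0.121]
top small_ring 0.53 [ 0.632 -0.144]
scene wide_bath 0.71 [0.608 0.141]
scene small_ring 0.58 [0.616 0.139]
top wide_bath 0.57 [0.626 0.135]
top lid 0.6 [0.617 0.138]
scene wide_bath 0.71 [0.608 0.141]
scene lid 0.68 [0.614 0.137]
top small_bath 0.9 [ 0.659 -0.154]
top tube_plate 0.65 [ 0.664 -0.154]
scene small_bath 0.55 [ 0.66 -0.15]
scene tube_plate 0.66 [ 0.664 -0.147]
```

View pics/s12.png

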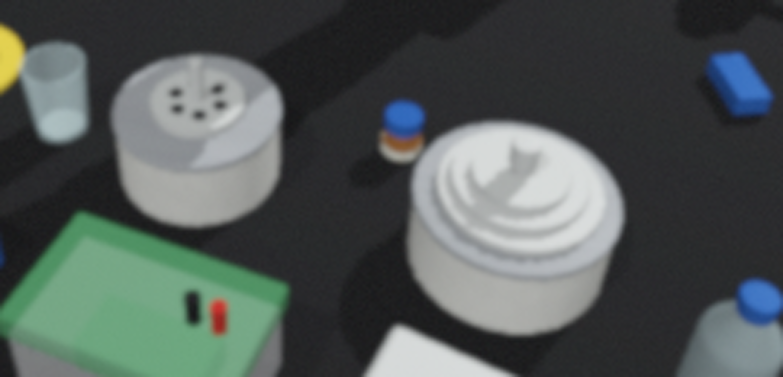

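View pics/t12.png

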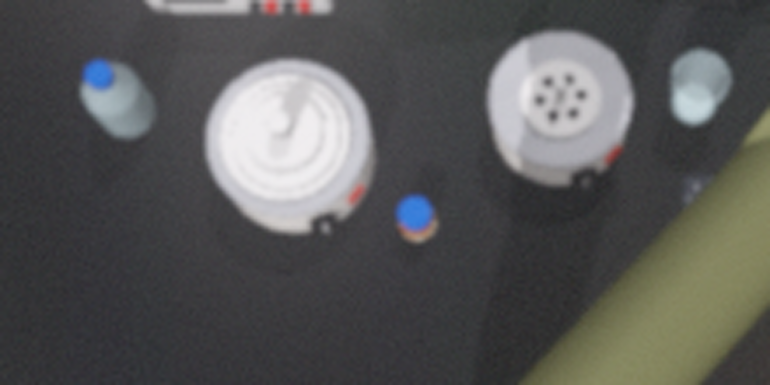

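The top and scene pictures show the lid at (285,137) and bath rim at (289,143) in the top crop, where about 3 mm of that is parallax. All layers are flat and concentric, the tube plate is centred on the small bath, and the jar, bottle and beaker are standing. I'm handing in.

```bash
python3 -c "
from bench import close_job
print(close_job())"
```

```text
the job is handed in; nothing more can be done
None
```

I covered both baths and handed the job in at about 29 s of the 102 s allowed. `close_job()` gives no verdict, so the result rests on my own checks.

**What was done:** the white big ring, the small ring and the knobbed lid went on the wide bath in that order. The tube plate went on the small bath. I left the yellow rings alone.

**Checks that agreed:**
- **Big ring:** the wrist-camera fit after placing puts it about 2 mm from the bath centre.
- **Small ring:** its fitted hole is about 2–3 mm from the bath centre.
- **Tube plate:** the network points put it about 4–6 mm from the bath centre, and the picture shows it symmetric.
- **Final top and scene pictures:** everything is level, the arm is clear of all pieces, and the bottle, beaker and jar are standing.

**Checks that failed or disagreed:**
- **Lid:** the circle fit after placing failed because it was white on white. Its centring rests on the tool position at release (under 1 mm off), the pictures, and network points about 5–7 mm off the fitted bath centre.
- **Final network points on the rings and bath:** these were rough. One small-ring point was about 15 mm off the bath centre, while the close-up fit said 2–3 mm. The wide-bath points scattered by about a centimetre.
- **Top picture:** by eye the stack looks about 3–4 mm off the bath rim after allowing for parallax, still within the 10 mm limit.

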